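Index a specimen turntable on a microscope stage and lock it

ROBOT

A 6-joint arm with a two-finger parallel gripper is mounted at the origin on the work surface. World frame = base frame: x ahead of the robot, y to its left, z up, the work surface at z = 0. Lengths are in m, angles in rad, forces in N, time in s.
With the tool pointing down it reaches from about 0.275 to 1 m from the base axis. Payload 8.4 kg.
Tool frame: the origin (TCP) lies at the very end of the fingers, on their centre line; the grasp point (between the pads) lies 19 mm behind it; z points along the fingers, y is the line along which they close (so a half turn about z gives the same grasp; the last joint's range is limited). The gripper opens to 85 mm and grips with 20 to 120 N. Pads are 22 mm wide; open, the fingers measure 114 mm over their backs; the gripper's body (76 mm by 85 mm) begins 54 mm behind the grasp point. The pads swing forward as they close: fully open they stand 13 mm farther back than shut.
Start: joints at [1.203, 0.353, 1.633, -0, 1.155, -0.002], TCP at [0.224, 0.584, 0.231] pointing down, gripper open.
Joint ranges: [-2.63, 2.63], [-0.92, 2.1], [0.06, 2.66], [-1.3, 4.44], [0, 2.69], [-3.02, 3.02]. Speed limits (rad/s): [2.22, 2.22, 2.79, 3.14, 3.14, 3.14].

INTERFACE

Orientations are given as a 3x3 rotation matrix whose columns are the frame's x, y, z axes.
In Python, from workcell import bot gives the robot as it stands.
- The arm moves only by the tool carry_out, never from a script. Its argument "targets" is a list of rows, each a list of 4 numbers: the shift along the tool's x, y, z in m, then the turn about the tool's z in degrees. A call has 1 to 12 rows; each row shifts and turns the commanded pose from where the row before left it, along the tool's axes as they then stand; what a row does not reach is not made up. A row lasts 1/12 s, in which the tool goes at most 41.7 mm and 7.16 degrees, less where a joint would pass 70% of its speed; a pose out of reach is approached as far as the arm can. A call is refused whole if a number of a shift passes 0.0417 or a number of a turn 7.16, either way. A call with a gripper value outside its range is refused whole. "fingers" is the opening, from 0 (shut) to 1 (fully open), set as the call begins (left out, the last holds). The fingers move at their own pace and stop on an object; "squeeze" is the grip in N (left out, the last holds). Time passes only in rows, so rows that do not move let the fingers close. It gives the time, the measured TCP pose, the force, the opening and the grip force at its end, in the units of the state.
- bot.get_obs(): the state, without advancing time (a new reading comes with each control period).
- bot.read_camera(name): name is "scene" or "side" or "wrist"; returns (picture, depth): 480x640x3 uint8, blue, green, red; 480x640 float32, m along the optical axis (not along the pixel's ray), 0 where there is no reading.
- bot.camera_params(name): a dict with "fx", "fy", "cx", "cy" (pixels), "rvec" (rotation vector, rad) and "tvec" (3), from world to camera coordinates, as OpenCV has them; the wrist camera has in their place "T_tool_cam" (4x4, takes a point from camera to tool coordinates, whose origin is the TCP and whose axes are the flange's). Camera axes: x right, y down, z forward; pixel columns grow to the right and rows downward; lengths in m; the calibration is good to about 2 mm. A picture is of the moment at which its call begins: read the wrist's pose just before it. camera_params takes no time and is no camera call.
- bot.finish_job(): hands the job in; it is judged then, once.
The state is a dict: "time": time; "q": joint angles; "dq": joint speeds; "joint_torque": joint torques, N m; "position": TCP position; "tool_rot": TCP orientation; "ft_force": force on the tool from outside, world axes, zero at the start; "moment": the same for the moment, N m; "width": finger opening in m; "grasp_force": force on a finger pad.
Only numpy, scipy, OpenCV 4.12 (cv2) and the standard library are available. Lean on these libraries where they do the work, as an engineer would, in place of code of your own. Each camera call takes 0.05 s, during which the arm holds its last target. There are 200 camera calls.

TASK

Turn the specimen turntable by gently pushing its edge tabs with the fingertips, without gripping it, until its notch faces the red arrow and the spring pin clicks fully into the notch. Then push the blue lock knob all the way home and let go, leaving the turntable seated with the pin in; never push hard, and leave everything else on the bench where it is.

Things in the scene. Friction and masses are not known exactly. Their poses are not given: they have to be found in the camera images.
- stage: Fixed dark steel base plate, 205 x 150 x 14 mm. Origin: underside of the plate on the vertical spindle axis about which the turntable turns. The plate reaches 75 mm to the -x side and 130 mm to the +x side of the spindle, 75 mm to each side in y. Its +x axis points from the spindle towards the grey pin block with the red arrow.
- nominal_index (a point): Point on the stage's +x axis, 80 mm from the spindle, on the plate's top: where the grey pin block (28 mm square, top 27 mm above the bench) roughly stands. It was clamped by hand up to 0.1 rad to either side of here about the spindle; its exact angle is not given. So push slowly from 0.2 rad before this direction until the pin is felt to click in and block the turning.
- turntable: Loose aluminium disc, 120 mm wide, 12 mm thick, 0.45 to 0.7 kg, lying on the plate, its spigot in the spindle hole with 0.8 mm play. Origin: centre of the disc's underside. +x points through the rim notch (11 mm wide, red patch inward of it). Black tabs at +y, -x, -y. Turns either way, dragging with about 3 to 8 N at a tab; pushes near 25 N are too hard. Starts 0.5 rad or more from the stage's +x.
- notch (a point): Middle of the turntable's rim notch, 54 mm from its centre, 6 mm above its underside; axes as the turntable. A brass spring pin in the pin block (8 mm wide nose, 2 to 4 N) rides on the rim and drops 10 mm into the notch once within 1.5 mm. Then it blocks turning both ways: pushing on only raises the force. Until it is in, its tail sticks out 10 mm behind the block and stops the lock bolt.
- tab (a point): Centre of the black edge tab at the turntable's -x, 49 mm from its centre; two like it stand at its +y and -y. Each is an upright block 18 mm long radially, 10 mm thick along the direction of turning and 20 mm tall (26 to 46 mm above the bench). Fingertips 31 to 34 mm above the bench clear the disc (26 mm), the coupon on it (29 mm) and the pin block, and still bear on a tab.
- lock (a joint): Travel of the lock bolt along the stage's +y direction: 0 to 0.005 m at the start, 0.042 m fully home against its stop. It slides with about 2.5 N and stays where it is left. If the spring pin is not in the notch, the bolt runs against the pin's tail at 0.005 to 0.025 m and stops hard there.
- lock_knob (a point): Centre of the blue lock knob (14 x 14 mm, 30 mm tall, from 22 to 52 mm above the bench), standing on a brass bolt 30 mm long in y and 16 mm in x whose top is 23 mm above the bench; it runs 109 mm from the spindle along the stage's +x. Axes as the stage: push the knob to +y, from its -y side, with less than 25 N.
- spare_turntable: Bystander: dark steel spare turntable of the same form, 120 mm diameter, lying on the bench; leave alone. Origin: centre of its underside.
- coupon_tray: Bystander: white tray, 130 x 180 x 22 mm, with metal coupons; leave alone. Origin: centre of its underside.
- jar: Bystander: amber jar with a black cap, 60 mm diameter, 85 mm tall; leave alone. Origin: centre of its underside.
- dish: Bystander: glass dish, 90 mm diameter, 16 mm tall; leave alone. Origin: centre of its underside.
- driver: Bystander: screwdriver 160 mm long lying on the bench; leave alone. Origin: under its middle.
- mount: Bystander: black specimen mount, 32 mm diameter, 20 mm tall; leave alone. Origin: centre of its underside.
There are look-alikes about, which are no part of the job. What is shaped like the turntable but purple is not meant.

How it is judged:
By the outcome, as a careful person would: the job done as asked, in the order asked, and still so for the second after the job is handed in, with the robot touching nothing.
It also fails if it takes over 64 s, if anything falls off the work surface, if the arm or the gripper's body presses on something with over 40 N, if the wrist force passes 120 N, or if a joint passes its speed limit or range.

## Working session

There is one attempt and no reset: what is moved stays moved. The work goes in short steps, Python scripts to look and compute and a tool call to move; the robot and the scene stay as the last step left them, time stands still between calls to the robot, and variables do not carry over. Pictures are saved under pics/ and viewed, at most 10 in all, crops included, and the job is handed in when it is done.

Besides the shell and the picture viewer there is one more tool, called after "Request:" as name([rows], argument=value, ...), one row to a line, values as JSON. carry_out: Moves the arm, as the interface text tells. Its arguments: {"type":"object","properties":{"targets":{"type":"array","items":{"type":"array","items":{"type":"number"}}},"fingers":{"type":"number"},"squeeze":{"type":"number"}},"required":["targets"]}

```bash
mkdir -p pics; ls; python3 - <<'E'
from workcell import bot
import cv2,numpy as np
o=bot.get_obs();print(o)
for n in("scene","side"):
    p,d=bot.read_camera(n);cv2.imwrite(f"pics/{n}0.png",p);np.save(f"pics/{n}0.npy",d);print(n,bot.camera_params(n))
print(bot.camera_params("wrist"))
E
```

```text
pics
{'time': 0.0, 'q': array([ 1.20261517e+00,  3.53656847e-01,  1.63415100e+00, -1.26929396e-05,
        1.15522603e+00, -2.41030280e-03]), 'dq': array([-0.00058184, -0.00117836,  0.00065379,  0.00112059,  0.00145267,
        0.00170453]), 'joint_torque': array([-4.46702703e-03, -6.05250192e+01, -3.42065012e+01, -2.64511609e-04,
        9.39606805e-03,  8.49110990e-06]), 'position': array([0.22337459, 0.58318897, 0.23054905]), 'tool_rot': array([[-9.33850167e-01,  3.57664099e-01, -5.07889902e-04],
       [ 3.57664459e-01,  9.33849193e-01, -1.34881851e-03],
       [-8.13137991e-06, -1.44124855e-03, -9.99998961e-01]]), 'ft_force': array([ 0.41566633, -0.44568946,  0.57937251]), 'moment': array([0.06707967, 0.02023227, 0.00824002]), 'grasp_force': 0.0, 'width': 0.08560648794306308}
scene {'fx': 588.8268811376904, 'fy': 588.8268811376904, 'cx': 318.61585328067076, 'cy': 234.89350111385758, 'rvec': array([ 1.26119163,  2.06836391, -1.06866205]), 'tvec': array([ 0.2494401 , -0.23448769,  1.69195528])}
side {'fx': 441.0513995816148, 'fy': 441.0513995816148, 'cx': 316.39537997809646, 'cy': 241.4125153784396, 'rvec': array([ 0.27665227, -2.89318799,  1.06096746]), 'tvec': array([0.53449629, 0.10718267, 0.94322303])}
{'fx': 330.98696519983804, 'fy': 330.98696519983804, 'cx': 321.86202898030893, 'cy': 243.58672219957452, 'T_tool_cam': array([[ 4.72509646e-05, -9.64752361e-01, -2.63159418e-01,
         6.59424348e-02],
       [ 9.99999859e-01,  1.85022946e-04, -4.98748506e-04,
         4.27233363e-04],
       [ 5.29859330e-04, -2.63159357e-01,  9.64752234e-01,
        -1.43700775e-01],
       [ 0.00000000e+00,  0.00000000e+00,  0.00000000e+00,
         1.00000000e+00]])}
```

View pics/scene0.png

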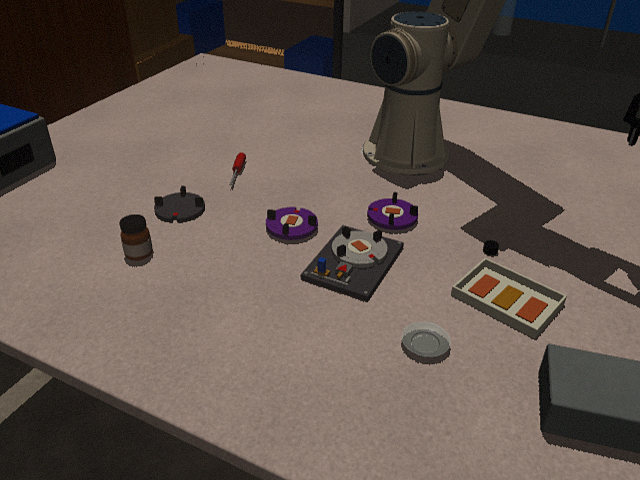

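View pics/side0.png

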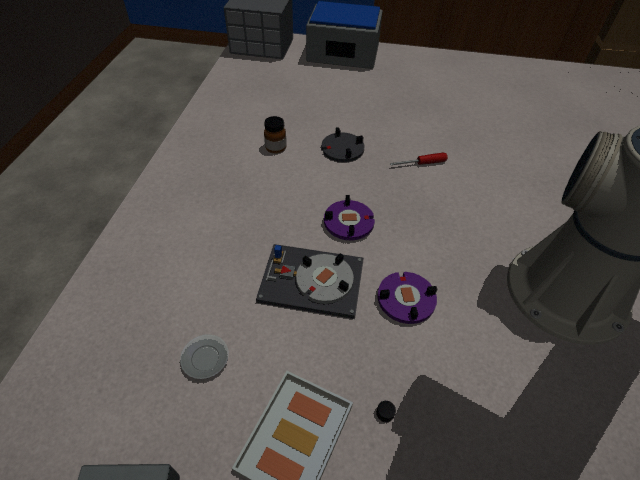

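The silver disc on the dark plate is the turntable: scene (360,247), side (325,277). Possible mix-ups in the side view are the purple discs at (349,219) and (407,297) and the dark spare at (343,146). The description rules these out. The pin block with the red arrow is near side (285,270), and the blue knob is at (278,252).

```bash
cat > h.py <<'E'
from workcell import bot
import cv2,numpy as np
def pose(n,o=None):
    p=bot.camera_params(n);K=np.array([[p["fx"],0,p["cx"]],[0,p["fy"],p["cy"]],[0,0,1]])
    if n=="wrist":
        T=np.eye(4);T[:3,:3]=o["tool_rot"];T[:3,3]=o["position"];C=np.linalg.inv(T@p["T_tool_cam"])
        return K,C[:3,:3],C[:3,3]
    return K,cv2.Rodrigues(p["rvec"])[0],p["tvec"]
def unproj(n,uv,z,o=None):
    K,R,t=pose(n,o);c=-R.T@t
    d=(R.T@np.linalg.inv(K)@np.c_[np.array(uv,float),np.ones(len(uv))].T).T
    return c+d*((z-c[2])/d[:,2])[:,None]
def proj(n,X,o=None):
    K,R,t=pose(n,o);return cv2.projectPoints(np.array(X,float),cv2.Rodrigues(R)[0],t,K,None)[0][:,0]
E
python3 - <<'E'
from h import *
P=unproj("side",[(274,246),(364,254),(356,315),(258,304)],.014);print(P)
print(unproj("side",[(325,277),(311,290)],.027))
print(unproj("scene",[(345,228),(404,238),(368,297),(303,280)],.014),unproj("scene",[(360,247),(376,260)],.027))
p=cv2.imread("pics/side0.png")[235:325,250:370];cv2.imwrite("pics/crop1.png",cv2.resize(p,None,fx=6,fy=6,interpolation=cv2.INTER_CUBIC))
E
```

```text
[[ 0.63901179  0.01141266  0.014     ]
 [ 0.43720955 -0.0055781   0.014     ]
 [ 0.43500424  0.15285347  0.014     ]
 [ 0.63349845  0.16588416  0.014     ]]
[[0.5105233  0.08250353 0.027     ]
 [0.53305668 0.12022503 0.027     ]]
[[0.44493334 0.01459802 0.014     ]
 [0.41935796 0.14874739 0.014     ]
 [0.64194193 0.15581414 0.014     ]
 [0.65489964 0.01785428 0.014     ]] [[0.51328261 0.08149717 0.027     ]
 [0.53998783 0.12978241 0.027     ]]
```

View pics/crop1.png

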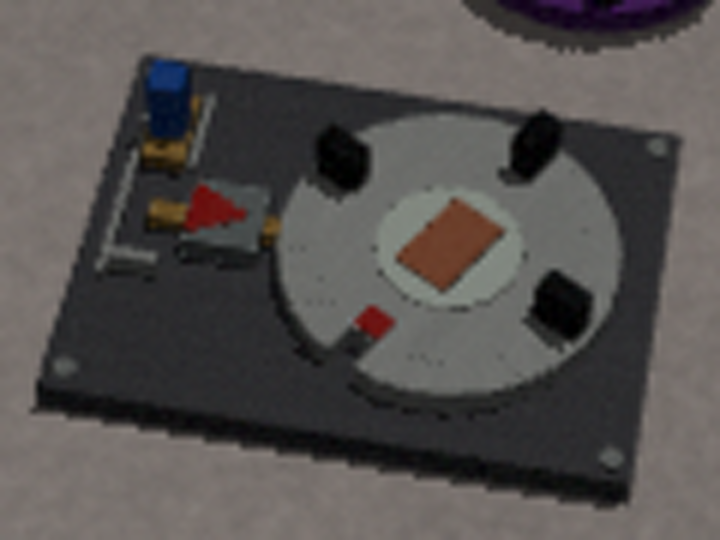

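Close crop (6x of side): it shows a silver disc on the dark plate with a white centre and coupon. The red patch and notch are at crop (365,330), and the red arrow on the pin block is at (215,205). The knob is blue, at (168,98). I chose the right disc. The notch is about +60° from the arrow, so the turn is clockwise. Next I move above it with the fingers shut.

Request:
carry_out([
  [-0.0256,-0.0177,0,0],
  [-0.0256,-0.0177,0,0],
  [-0.0256,-0.0177,0,0],
  [-0.0256,-0.0177,0,0],
  [-0.0256,-0.0177,0,0],
  [-0.0256,-0.0177,0,0],
  [-0.0256,-0.0177,0,0],
  [-0.0256,-0.0177,0,0],
  [-0.0256,-0.0177,0,0],
  [-0.0256,-0.0177,0,0],
], fingers=0)

```text
time: 0.93
position: [0.3998, 0.3253, 0.2311]
tool_rot: [[-0.934, 0.358, -0.0], [0.358, 0.934, -0.0], [0.0, -0.0, -1.0]]
ft_force: [0.1, 0.4, -0.8]
width: -0.0
grasp_force: 0.0
```

Request:
carry_out([
  [-0.0256,-0.0177,0,0],
  [-0.0256,-0.0177,0,0],
  [-0.0256,-0.0177,0,0],
  [-0.0256,-0.0177,0,0],
  [-0.0256,-0.0177,0,0],
  [-0.0256,-0.0177,0,0],
  [-0.0256,-0.0177,0,0],
  [-0.0256,-0.0177,0,0],
  [-0.0256,-0.0177,0,0],
  [-0.0256,-0.0177,0,0],
  [0,0,0,0],
  [0,0,0,0],
])

```text
time: 1.93
position: [0.5753, 0.0687, 0.2307]
tool_rot: [[-0.933, 0.36, -0.001], [0.36, 0.933, -0.0], [0.001, -0.0, -1.0]]
ft_force: [0.4, 1.0, 0.1]
width: 0.0
grasp_force: 0.0
```

```bash
python3 - <<'E'
from h import *
import pickle
o=bot.get_obs();p,d=bot.read_camera("wrist");cv2.imwrite("pics/w1.png",p);pickle.dump(o,open("o1.pkl","wb"))
print(o["time"],o["position"],o["ft_force"],o["tool_rot"][:,0])
E
```

```text
1.9333 [0.57532406 0.06873305 0.23074696] [0.40738083 1.00744363 0.11206289] [-9.32902175e-01  3.60128949e-01  8.19397683e-04]
```

View pics/w1.png

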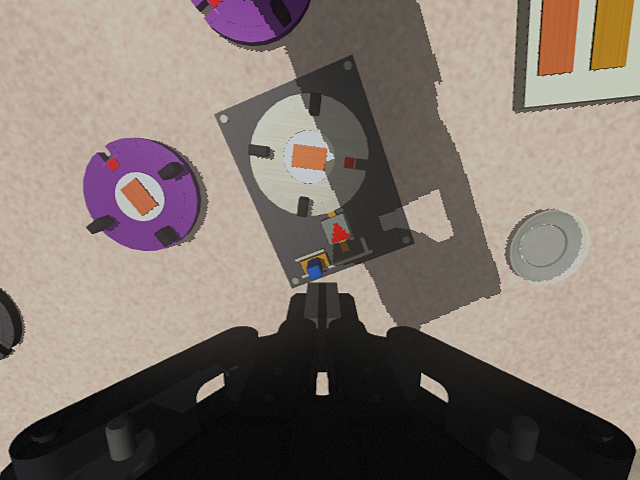

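Wrist view: disc centre is near (309,154), red patch (350,163), notch rim (364,164), arrow (340,232), knob top (315,268). Plate corners are (217,113), (353,57), (413,242) and (293,287).

```bash
python3 - <<'E'
from h import *
import pickle
o=pickle.load(open("o1.pkl","rb"))
U=lambda uv,z:unproj("wrist",uv,z,o)
P=U([(217,113),(353,57),(413,242),(293,287)],.014);print(P[:,:2])
# stage local corners: guess order
L=np.array([[-75,-75],[-75,75],[130,75],[130,-75]])/1e3
def kab(L,P):
    H=(L-L.mean(0)).T@(P-P.mean(0));u,s,v=np.linalg.svd(H);R=v.T@u.T;return R,P.mean(0)-R@L.mean(0)
R,t=kab(L,P[:,:2]);print("stage",t,np.degrees(np.arctan2(R[1,0],R[0,0])),((P[:,:2]-(L@R.T+t))*1e3).round(1))
E=U([(249,148),(369,160),(312,92),(306,216)],.026)[:,:2];print("disc",E,E.mean(0))
ang=lambda q:np.degrees(np.arctan2(*(q-t)[::-1]))
for nm,uv,z in[("red",(350,163),.026),("arrow",(340,232),.027),("nose",(333,214),.022),("knob",(315,268),.052),("tabA",(315,97),.046),("tabB",(261,150),.046),("tabC",(303,202),.046)]:
    q=U([uv],z)[0,:2];print(nm,q,ang(q),np.linalg.norm(q-t))
E
```

```text
[[0.43821128 0.00722433]
 [0.4398469  0.15386549]
 [0.6406487  0.15379122]
 [0.64238825 0.00681149]]
stage [0.51277379 0.08044137] -0.037998359919197304 [[ 0.5  1.7]
 [ 2.  -1.6]
 [-2.2 -1.6]
 [-0.3  1.5]]
disc [[0.48233291 0.02578446]
 [0.53719354 0.13522348]
 [0.45672686 0.10444015]
 [0.56782777 0.05367336]] [0.51102027 0.07978036]
red [0.53301084 0.11611849] 60.43689609573109 0.04101701079308436
arrow [0.59708487 0.08147652] 0.7034266093857994 0.084317439276236
nose [0.57688866 0.08117771] 0.6579946777598269 0.06411910311040177
knob [0.61756537 0.04506298] -18.655053165555962 0.1106024724077828
tabA [0.464945  0.1047923] 153.01812703084858 0.053670855614381084
tabB [0.48995817 0.03957136] -119.17236677214403 0.046807158846785143
tabC [0.55056988 0.0583862 ] -30.264859177165036 0.04376043151683779
```

Request:
carry_out([
  [0.0115,-0.016,0,0],
  [0.0115,-0.016,0,0],
  [0.0115,-0.016,0,0],
  [0.0115,-0.016,0,0],
  [0,0,0.03,3.95],
  [0,0,0.03,3.95],
  [0,0,0.03,0],
  [0,0,0.03,0],
  [0,0,0.02,0],
  [0,0,0,0],
  [0,0,0,0],
])

```text
time: 2.9
position: [0.508, 0.0275, 0.0908]
tool_rot: [[-0.876, 0.482, -0.003], [0.482, 0.876, 0.0], [0.002, -0.001, -1.0]]
ft_force: [0.1, 0.4, 0.3]
width: 0.0002
grasp_force: 0.0
```

Request:
carry_out([
  [-0.002,-0.001,0.015,0],
  [0,0,0.015,0],
  [0,0,0.012,0],
  [0,0,0.009,0],
  [0,0,0.007,0],
  [0,0,0,0],
  [0,0,0,0],
  [0,0,0,0],
])

```text
time: 3.57
position: [0.5111, 0.0249, 0.0341]
tool_rot: [[-0.876, 0.483, 0.001], [0.483, 0.876, 0.0], [-0.001, 0.001, -1.0]]
ft_force: [-0.3, 0.3, -0.3]
width: 0.0
grasp_force: 0.0
```

```bash
python3 - <<'E'
from h import *
o=bot.get_obs();p,d=bot.read_camera("side");q=bot.read_camera("wrist")[0]
a=cv2.resize(p[225:335,240:380],(560,440),interpolation=cv2.INTER_CUBIC);cv2.imwrite("pics/s2.png",a);cv2.imwrite("pics/w2.png",q)
print(o["time"],o["position"],o["ft_force"])
E
```

```text
3.5667 [0.51106662 0.02489999 0.0340809 ] [-0.29065063  0.29754367 -0.25820913]
```

View pics/w2.png

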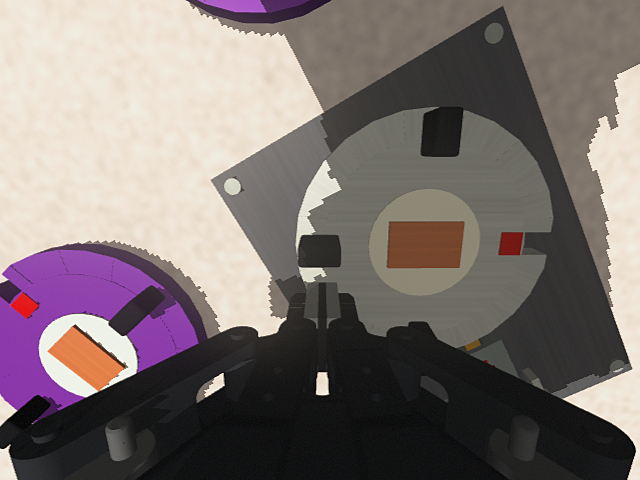

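Fingers are between the tabs. The tab at (319,250) is straight ahead along tool +x with a gap of about 10 mm, and the notch is at (535,243), square to the tool. Approaching now.

Request:
carry_out([
  [0.003,0,0.0013,0],
  [0.003,0,0,0],
  [0.0015,0,0,0],
  [0.0015,0,0,0],
  [0.001,0,0,0],
  [0.001,0,0,0],
  [0,0,0,0],
  [0,0,0,0],
])

```text
time: 4.33
position: [0.5016, 0.0296, 0.0321]
tool_rot: [[-0.876, 0.482, 0.002], [0.482, 0.876, -0.001], [-0.002, 0.0, -1.0]]
ft_force: [2.6, -4.6, -2.6]
width: 0.0001
grasp_force: 2.3
```

Request:
carry_out([
  [0.00215,-0.00065,0,2.5],
  [0.00215,-0.00065,0,2.5],
  [0.00215,-0.00065,0,2.5],
  [0.00215,-0.00065,0,2.5],
  [0.00215,-0.00065,0,2.5],
  [0.00215,-0.00065,0,2.5],
  [0.00215,-0.00065,0,2.5],
  [0.00215,-0.00065,0,2.5],
  [0.00215,-0.00065,0,2.5],
  [0.00215,-0.00065,0,2.5],
  [0.00215,-0.00065,0,2.5],
  [0.00215,-0.00065,0,2.5],
])

```text
time: 5.33
position: [0.4781, 0.0409, 0.0323]
tool_rot: [[-0.516, 0.857, 0.002], [0.857, 0.516, -0.001], [-0.002, 0.001, -1.0]]
ft_force: [3.2, -10.0, -0.1]
width: -0.0003
grasp_force: 5.0
```

Request:
carry_out([
  [0.00172,-0.00053,0,2],
  [0.00172,-0.00053,0,2],
  [0.00172,-0.00053,0,2],
  [0.00172,-0.00053,0,2],
  [0.00172,-0.00053,0,2],
  [0.00172,-0.00053,0,2],
  [0.00086,-0.00027,0,1],
  [0.00086,-0.00027,0,1],
  [0.00086,-0.00027,0,1],
  [0.00086,-0.00027,0,1],
])

```text
time: 6.17
position: [0.4686, 0.0516, 0.0323]
tool_rot: [[-0.261, 0.965, 0.002], [0.965, 0.261, -0.001], [-0.002, 0.002, -1.0]]
ft_force: [3.6, -9.5, -1.0]
width: -0.0002
grasp_force: 5.2
```

Request:
carry_out([
  [0.00051,-0.00016,0,0.6],
  [0.00051,-0.00016,0,0.6],
  [0.00051,-0.00016,0,0.6],
  [0.00051,-0.00016,0,0.6],
  [0.00051,-0.00016,0,0.6],
  [0.00051,-0.00016,0,0.6],
  [0.00051,-0.00016,0,0.6],
  [0.00051,-0.00016,0,0.6],
])

```text
time: 6.83
position: [0.4664, 0.0554, 0.0323]
tool_rot: [[-0.18, 0.984, 0.002], [0.984, 0.18, -0.001], [-0.001, 0.002, -1.0]]
ft_force: [3.3, -9.2, -0.9]
width: 0.0
grasp_force: 4.9
```

Request:
carry_out([
  [0.00051,-0.00016,0,0.6],
  [0.00051,-0.00016,0,0.6],
  [0.00051,-0.00016,0,0.6],
  [0.00051,-0.00016,0,0.6],
])

```text
time: 7.17
position: [0.4654, 0.0574, 0.0323]
tool_rot: [[-0.138, 0.99, 0.002], [0.99, 0.138, -0.001], [-0.001, 0.002, -1.0]]
ft_force: [3.9, -8.9, -0.0]
width: 0.0
grasp_force: 4.1
```

Yaw is about 8°. I'll continue in smaller increments.

Request:
carry_out([
  [0.00043,-0.00013,0,0.5],
  [0.00043,-0.00013,0,0.5],
  [0.00043,-0.00013,0,0.5],
  [0.00043,-0.00013,0,0.5],
])

```text
time: 7.5
position: [0.4647, 0.0591, 0.0322]
tool_rot: [[-0.104, 0.995, 0.002], [0.995, 0.104, -0.001], [-0.001, 0.002, -1.0]]
ft_force: [3.7, -8.4, -0.3]
width: -0.0001
grasp_force: 4.2
```

Request:
carry_out([
  [0.00043,-0.00013,0,0.5],
  [0.00043,-0.00013,0,0.5],
  [0.00043,-0.00013,0,0.5],
])

```text
time: 7.75
position: [0.4642, 0.0603, 0.0323]
tool_rot: [[-0.078, 0.997, 0.002], [0.997, 0.078, -0.001], [-0.001, 0.002, -1.0]]
ft_force: [4.7, -8.6, -0.3]
width: -0.0001
grasp_force: 4.5
```

Request:
carry_out([
  [0.00043,-0.00013,0,0.5],
  [0.00043,-0.00013,0,0.5],
  [0.00043,-0.00013,0,0.5],
])

```text
time: 8.0
position: [0.4637, 0.0615, 0.0322]
tool_rot: [[-0.051, 0.999, 0.002], [0.999, 0.051, -0.001], [-0.001, 0.002, -1.0]]
ft_force: [4.9, -8.2, -0.6]
width: -0.0001
grasp_force: 4.4
```

Request:
carry_out([
  [0.00043,-0.00013,0,0.5],
  [0.00043,-0.00013,0,0.5],
])

```text
time: 8.17
position: [0.4632, 0.0627, 0.0322]
tool_rot: [[-0.033, 0.999, 0.002], [0.999, 0.033, -0.0], [-0.0, 0.002, -1.0]]
ft_force: [1.7, -4.3, 0.1]
width: -0.0001
grasp_force: 2.0
```

Request:
carry_out([
  [0.00043,-0.00013,0,0.5],
  [0.00043,-0.00013,0,0.5],
])

```text
time: 8.33
position: [0.4629, 0.0638, 0.0322]
tool_rot: [[-0.016, 1.0, 0.002], [1.0, 0.016, -0.0], [-0.0, 0.002, -1.0]]
ft_force: [3.7, -3.3, 0.2]
width: 0.0001
grasp_force: 2.0
```

The force dropped, so the pin may be dropping in. I'll nudge on in small steps.

Request:
carry_out([
  [0.00043,-0.00013,0,0.5],
  [0.00043,-0.00013,0,0.5],
])

```text
time: 8.5
position: [0.4626, 0.0645, 0.0322]
tool_rot: [[0.001, 1.0, 0.002], [1.0, -0.001, -0.0], [-0.0, 0.002, -1.0]]
ft_force: [4.2, -7.8, 0.1]
width: 0.0001
grasp_force: 3.8
```

Request:
carry_out([
  [0.00043,-0.00013,0,0.5],
  [0.00043,-0.00013,0,0.5],
])

```text
time: 8.67
position: [0.4624, 0.065, 0.0322]
tool_rot: [[0.018, 1.0, 0.002], [1.0, -0.018, -0.001], [-0.001, 0.002, -1.0]]
ft_force: [4.5, -12.0, 0.2]
width: 0.0
grasp_force: 5.7
```

The force is rising and motion has stalled, so the pin blocks. Backing off and looking.

Request:
carry_out([
  [-0.003,0,0,0],
  [-0.006,0,0,0],
  [-0.01,0,0,0],
  [-0.005,0,-0.01,0],
  [0,0,-0.02,0],
  [0,0,-0.03,0],
  [0,0,-0.03,0],
  [0,-0.02,-0.03,0],
  [0,-0.02,-0.01,0],
  [0,0,0,0],
  [0,0,0,0],
])

```text
time: 9.58
position: [0.4207, 0.042, 0.1632]
tool_rot: [[0.019, 1.0, 0.002], [1.0, -0.019, 0.0], [0.0, 0.002, -1.0]]
ft_force: [0.0, -1.1, 0.8]
width: -0.0
grasp_force: 0.0
```

```bash
python3 - <<'E'
from h import *
import pickle
o=bot.get_obs();q=bot.read_camera("wrist")[0];p=bot.read_camera("side")[0]
pickle.dump(o,open("o3.pkl","wb"));cv2.imwrite("pics/w3.png",q)
a=cv2.resize(p[225:335,240:380],(700,550),interpolation=cv2.INTER_CUBIC);cv2.imwrite("pics/s3.png",a)
print(o["time"],o["position"],o["ft_force"])
E
```

```text
9.5833 [0.42069365 0.04204018 0.16315357] [ 0.00948192 -1.05852168  0.81571909]
```

View pics/w3.png

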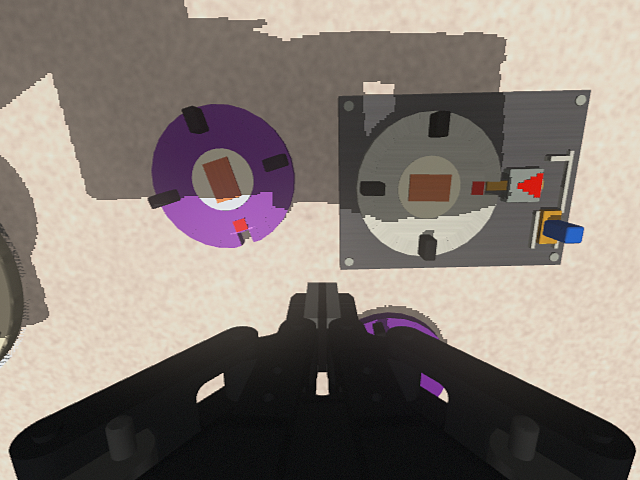

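View pics/s3.png

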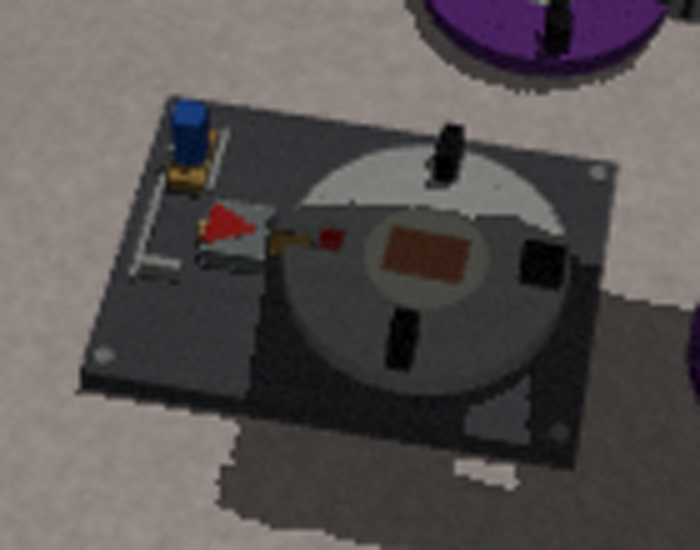

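Wrist view: the brass pin nose is in the notch at (495,187) and its tail behind the block at (548,187) is gone. The side crop agrees at (290,240). Next is the knob, wrist (570,232), side crop (190,108).

```bash
python3 - <<'E'
from h import *
import pickle
o=pickle.load(open("o3.pkl","rb"))
print(unproj("wrist",[(573,234)],.052,o),unproj("side",[(277.6,246.6)],.052))
print("bolt",unproj("wrist",[(540,212),(557,212),(536,243)],.023,o))
p=bot.get_obs();print(p["position"],p["tool_rot"][:,:2])
E
```

```text
[[0.62067465 0.04324924 0.052     ]] [[0.62129649 0.04159735 0.052     ]]
bolt [[0.61101899 0.05601123 0.023     ]
 [0.62576358 0.055734   0.023     ]
 [0.61178919 0.02813893 0.023     ]]
[0.42133227 0.0421505  0.16207752] [[ 1.87290164e-02  9.99824426e-01]
 [ 9.99824591e-01 -1.87290764e-02]
 [ 1.08420812e-04  5.81515874e-04]]
```

Request:
carry_out([
  [-0.005,0.0333,0,0],
  [-0.005,0.0333,0,0],
  [-0.005,0.0333,0,0],
  [-0.005,0.0333,0,0],
  [-0.005,0.0333,0,0],
  [-0.005,0.0333,0,0],
  [0,0,0.025,-1.1],
  [0,0,0.025,0],
  [0,0,0.025,0],
  [0,0,0.02,0],
  [0,0,0,0],
  [0,0,0,0],
])

```text
time: 10.68
position: [0.6193, 0.0085, 0.0651]
tool_rot: [[-0.001, 1.0, -0.004], [1.0, 0.001, -0.0], [-0.0, -0.004, -1.0]]
ft_force: [1.1, -0.9, 0.2]
width: -0.0002
grasp_force: 0.0
```

Request:
carry_out([
  [0,0.001,0.012,0],
  [0,0,0.009,0],
  [0,0,0.006,0],
  [0.003,0,0,0],
  [0.004,0,0,0],
  [0.004,0,0,0],
  [0.002,0,0,0],
  [0.002,0,0,0],
  [0.002,0,0,0],
  [0,0,0,0],
])

```text
time: 11.52
position: [0.6215, 0.026, 0.0404]
tool_rot: [[-0.001, 1.0, 0.001], [1.0, 0.001, -0.0], [-0.0, 0.001, -1.0]]
ft_force: [0.4, -0.0, -0.1]
width: -0.0001
grasp_force: 0.0
```

Request:
carry_out([
  [0.0025,0,0,0],
  [0.0025,0,0,0],
  [0.0025,0,0,0],
  [0.0025,0,0,0],
  [0.0025,0,0,0],
  [0.0025,0,0,0],
])

```text
time: 12.02
position: [0.6213, 0.0409, 0.04]
tool_rot: [[-0.001, 1.0, 0.0], [1.0, 0.001, -0.0], [-0.0, 0.0, -1.0]]
ft_force: [1.1, -2.0, 1.6]
width: 0.0001
grasp_force: 1.3
```

Request:
carry_out([
  [0.0025,0,0,0],
  [0.0025,0,0,0],
  [0.0025,0,0,0],
  [0.0025,0,0,0],
  [0.0025,0,0,0],
  [0.001,0,0,0],
  [0.001,0,0,0],
])

```text
time: 12.6
position: [0.6212, 0.0554, 0.04]
tool_rot: [[-0.001, 1.0, 0.0], [1.0, 0.001, -0.0], [-0.0, 0.0, -1.0]]
ft_force: [0.7, -2.8, 2.9]
width: -0.0
grasp_force: 1.3
```

Request:
carry_out([
  [0.001,0,0,0],
  [0.001,0,0,0],
  [0.001,0,0,0],
  [0.001,0,0,0],
])

```text
time: 12.93
position: [0.6212, 0.0592, 0.04]
tool_rot: [[-0.001, 1.0, 0.0], [1.0, 0.001, -0.0], [-0.0, 0.0, -1.0]]
ft_force: [0.0, -2.8, 1.5]
width: 0.0005
grasp_force: 1.3
```

Request:
carry_out([
  [0.001,0,0,0],
  [0.001,0,0,0],
])

```text
time: 13.1
position: [0.6212, 0.0613, 0.04]
tool_rot: [[-0.001, 1.0, -0.0], [1.0, 0.001, 0.0], [0.0, -0.0, -1.0]]
ft_force: [1.1, -1.5, 1.7]
width: -0.0002
grasp_force: 1.3
```

Request:
carry_out([
  [0.0007,0,0,0],
  [0.0007,0,0,0],
])

```text
time: 13.27
position: [0.6211, 0.0627, 0.04]
tool_rot: [[-0.001, 1.0, -0.0], [1.0, 0.001, -0.0], [-0.0, -0.0, -1.0]]
ft_force: [0.5, -2.6, 2.4]
width: 0.0002
grasp_force: 1.3
```

Request:
carry_out([
  [0.0007,0,0,0],
  [0.0007,0,0,0],
])

```text
time: 13.43
position: [0.6212, 0.0641, 0.04]
tool_rot: [[-0.001, 1.0, -0.0], [1.0, 0.001, -0.0], [-0.0, -0.0, -1.0]]
ft_force: [0.3, -2.4, 2.4]
width: -0.0002
grasp_force: 1.3
```

Request:
carry_out([
  [0.0007,0,0,0],
  [0.0007,0,0,0],
])

```text
time: 13.6
position: [0.6211, 0.0655, 0.04]
tool_rot: [[-0.001, 1.0, -0.0], [1.0, 0.001, -0.0], [-0.0, -0.0, -1.0]]
ft_force: [-0.3, -2.6, 2.3]
width: -0.0002
grasp_force: 1.3
```

Request:
carry_out([
  [0.0007,0,0,0],
  [0.0007,0,0,0],
])

```text
time: 13.77
position: [0.6211, 0.066, 0.04]
tool_rot: [[-0.001, 1.0, -0.0], [1.0, 0.001, -0.001], [-0.001, -0.0, -1.0]]
ft_force: [0.3, -11.0, 3.0]
width: 0.0002
grasp_force: 5.5
```

Request:
carry_out([
  [0.0006,0,0,0],
  [0.0006,0,0,0],
])

```text
time: 13.93
position: [0.6211, 0.0662, 0.04]
tool_rot: [[-0.002, 1.0, -0.0], [1.0, 0.002, -0.003], [-0.003, -0.0, -1.0]]
ft_force: [0.7, -15.7, 4.0]
width: -0.0001
grasp_force: 8.1
```

The bolt is at its stop with 16 N. Backing off, lifting and checking.

Request:
carry_out([
  [-0.003,0,0,0],
  [-0.006,0,0,0],
  [-0.01,0,0,0],
  [-0.01,0,-0.005,0],
  [0,0,-0.02,0],
  [0,0,-0.03,0],
  [0,0,-0.03,0],
  [-0.02,-0.01,-0.03,0],
  [-0.03,-0.02,0,0],
  [-0.03,-0.02,0,0],
  [0,0,0,0],
  [0,0,0,0],
])

```text
time: 14.93
position: [0.5703, -0.0429, 0.1556]
tool_rot: [[0.002, 1.0, 0.0], [1.0, -0.002, 0.0], [0.0, 0.0, -1.0]]
ft_force: [0.2, 1.3, -1.2]
width: -0.0002
grasp_force: 0.0
```

```bash
python3 - <<'E'
from h import *
o=bot.get_obs();q=bot.read_camera("wrist")[0];p=bot.read_camera("side")[0]
a=cv2.resize(p[225:335,240:380],(700,550),interpolation=cv2.INTER_CUBIC)
b=cv2.resize(q,(733,550));cv2.imwrite("pics/f.png",cv2.resize(np.hstack([a,b]),(800,307)));print(o["time"],o["position"],o["ft_force"])
E
```

```text
14.9333 [ 0.5703172  -0.04285156  0.15556946] [ 0.15214213  1.30437712 -1.21519066]
```

View pics/f.png

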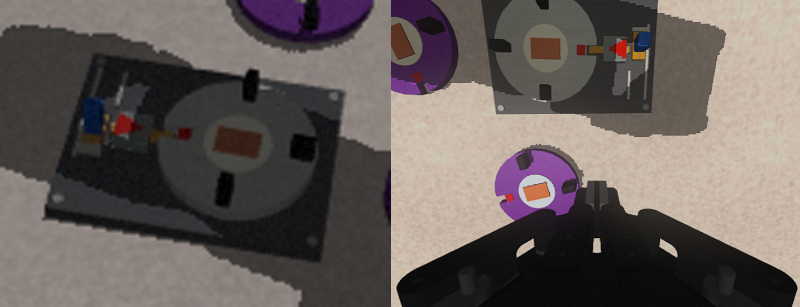

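The bolt is home at its stop behind the block (left view (88,125), right view (641,42)). The pin is in the notch ((597,49) in the right view) and the robot is clear of everything. Handing in.

```bash
python3 -c "
from workcell import bot
print(bot.finish_job())"
```

```text
the job is handed in; nothing more can be done
None
```

The job is handed in: the pin clicked into the turntable's notch, the lock bolt is home against its stop, and the arm is clear; the highest push I read was about 16 N, and it took about 15 s of the 64 s.

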